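# Let a finial trolley down the gravity rail and hold it at the drying marks

### The arm

A 6-joint arm with a two-finger parallel gripper is mounted at the origin on the work surface. World frame = base frame: x ahead of the robot, y to its left, z up, the work surface at z = 0. Lengths are in mm, angles in rad, forces in N, time in s.
With the tool pointing down it reaches from about 350 to 775 mm from the base axis. Payload 7.3 kg.
Tool frame: the origin (TCP) lies on the centre line of the jaws, within the pads' length; the fingertips stand 14 mm ahead of it and the grasp point (between the pads) lies 5 mm behind it; z points along the fingers, y is the line along which they close (so a half turn about z gives the same grasp; the last joint's range is limited). The gripper opens to 92 mm and grips with 3 to 60 N. Pads are 19 mm wide; open, the fingers measure 130 mm over their backs; the gripper's body (75 mm by 190 mm) begins 47 mm behind the grasp point.
Start: joints at [-1.4, 0.342, 1.524, -0, 1.275, -0.146], TCP at [163.574, -498.886, 240.741] pointing down, gripper open.
Joint ranges: [-2.53, 2.53], [-0.77, 2.02], [0.04, 2.7], [-1, 4.14], [0.28, 2.66], [-3.11, 3.11]. Speed limits (rad/s): [2.57, 2.57, 3.14, 3.14, 3.14, 3.14].

### API

Orientations are given as [roll, pitch, yaw] about the fixed x, y, z axes, in that order (R = Rz(yaw) Ry(pitch) Rx(roll)).
In Python, from plant import get_obs, capture, bot, spot_in, trace, pinpoint gives the robot as it stands.
- The arm moves only by the tool play_rows, never from a script. Its argument "rows" is a list of rows, each a list of 2 entries, a list of its own where there are three numbers: the shift along the world's x, y, z in units of 3 cm (1.0 is 3 cm), then the turn, a rotation vector about the world's x, y, z in units of 8 degrees (1.0 is 8 degrees). A call has 1 to 12 rows; each row shifts and turns the commanded pose from where the row before left it; what a row does not reach is not made up. A row lasts 1/8 s, in which the tool goes at most 62.5 mm and 10.7 degrees, less where a joint would pass 70% of its speed; a pose out of reach is approached as far as the arm can. A call with a number of a shift or a turn outside -1 to 1 is refused whole. A call with a gripper value outside its range is refused whole. "hand" is the opening, from -1 (shut) to 1 (fully open), set as the call begins (left out, the last holds). The fingers move at their own pace and stop on an object; the grip force is fixed at half the most. Time passes only in rows, so rows that do not move let the fingers close. It gives the time, the measured TCP pose, the force, the opening and the grip force at its end, in the units of the state.
- get_obs(): the state, without advancing time (a new reading comes with each control period).
- capture(name): name is "scene" or "top" or "wrist"; returns a dict with "frame" (480x640x3 uint8, red, green, blue), "fov_y" (degrees; the focal length in pixels is half the picture's height over the tangent of half this angle, whatever the lens; pixels are square), "cx", "cy" (the principal point, pixels), "rvec" (rotation vector, rad) and "tvec" (3), from world to camera coordinates, as OpenCV has them; the wrist camera has in their place "hand_eye" (4x4, takes a point from camera to tool coordinates, whose origin is the TCP and whose axes are the flange's). Camera axes: x right, y down, z forward; pixel columns grow to the right and rows downward; lengths in mm; the calibration is good to about 2 mm. The wrist camera is an equidistant fisheye: a pixel r from the principal point sees the ray r / f radians off the axis. A picture is of the moment at which its call begins: read the wrist's pose just before it. There is no depth.
- bot.close_job(): hands the job in; it is judged then, once.
Trained networks look in the newest picture that a camera, given by its name, has taken for a name from the list of things; names that differ only in an ending like _2 or _b are one class to them, and where a whole thing is asked for, a point or a joint stands for the part that bears it (a point fixed in the world has none). Each returns a list of dicts, best first, with "p" (0 to 1); they miss things now and then, are a little off and sometimes report something else, mostly with a low value. They report only what shows in the picture. A call takes as long as a camera call. They do not tell look-alikes from the thing itself.
- spot_in(query, camera): "at" ([row, column] in pixels, amid what is visible of it).
- trace(query, camera): "mask" (480x640 bool, what is visible of it) and "at" ([row, column] in pixels, amid what is visible of it).
- pinpoint(query, camera): "at" ([row, column] in pixels: a listed point, or the origin of a listed thing).
The state is a dict: "time": time; "joint_positions": joint angles; "dq": joint speeds; "tau": joint torques, N m; "tool_pos": TCP position; "tcp_rot": TCP orientation; "contact_force": force on the tool from outside, world axes, zero at the start; "moment": the same for the moment, N m; "grip_width": finger opening in mm; "finger_force": force on a finger pad.
Only numpy, scipy, OpenCV 4.12 (cv2) and the standard library are available. Lean on these libraries where they do the work, as an engineer would, in place of code of your own. Each camera call takes 0.05 s, during which the arm holds its last target. There are 200 camera calls.

### The job

Push the gate knob of the gravity rail fully down so that the trolley with the freshly lacquered finial rolls free, then meet the rolling trolley at its front buffer board with the gripper going along with it, and slow it so gently that the finial stays standing and the trolley never runs on to the end stop. Bring it to rest with the two side pins of the trolley in line with the two pointed marker posts, hold it still there for at least three seconds, and finish the program with the gripper still holding it (it would roll on if let go). Do not touch the wet finial, and leave the plane and the oil can where they are.

Things in the scene. Friction and masses are not known exactly. Their poses are not given: they have to be found in the camera images.
- rail: Gravity rail fixed on the bench. Origin on the bench top, mid-rail; z up; the trolley rolls down towards -y of this frame, x lies across. Dark wooden side rails 12 mm thick at x = +-86 mm rise 12 mm above the runners. End stop with rubber pads at y = -318 mm. The markers (steel posts on the side rails at y = -100 mm, 10 mm wide) end 55 mm above the runners.
- runners (a point): Point midway between the two aluminium runners at the height of their tops, at rail y = 0, 80 mm above the bench. Runners: 14 mm wide, at rail x = +-50 mm, from y = +280 to -330 mm. They slope evenly by 0.022 rad, down towards -y (4.4 mm higher at y = +200, 2.2 mm lower at y = -100).
- trolley (a joint): Travel of the trolley down the rail in m: 0 at the start (its middle at rail y = +200 mm, held by the gate), 0.300 = side pins in line with the markers (middle at y = -100 mm), 0.415 = against the end stop; count over 0.40 as a crash. Freed it starts at 0.21 m/s2; rolling drag 0.45 N per m/s: 0.17 m/s after 1.0 s, 0.27 m/s after 1.95 s at the markers, 0.3 m/s at the end stop.
- trolley_mid (a point): Middle of the trolley's deck top, 36 mm above the runners, where the finial stands. Wooden trolley on four wheels, guided by the runners, deck level, 120 mm wide, from 100 mm before to 60 mm behind this point; nominal 0.80 kg (true mass within 25 %). Short steel pins stick out of its sides at this point, 78 mm from the middle.
- buffer (a point): Middle of the front (downhill) face of the trolley's upright buffer board, 100 mm ahead of the trolley's middle, 60 mm above the runners. The board is 120 mm wide, 12 mm thick, from 18 to 78 mm above the runners; here the gripper meets or pinches it. Its face looks along rail -y.
- finial: Turned wooden ball finial, wet with lacquer, standing loose on the middle of the deck. Foot 30 mm diameter, stem 16 mm, ball 46 mm; 147 mm high, nominal 0.10 kg, centre of mass high (about 95 mm up). Origin at the centre of its foot, z up. It topples if the trolley is stopped dead from about 0.15 m/s or braked at over about 1.3 m/s2; closing speeds to 0.08 m/s are safe.
- gate (a joint): Travel of the gate in m: 0 = up (blade stands 14 mm proud of the runners and blocks the trolley), 0.030 = fully down. It goes straight down, with about 4 N of friction, and stays where it is left. The trolley is freed at about 0.010.
- gate_knob (a point): Centre of the top face of the gate's round push knob, dark wood, 38 mm diameter and 14 mm thick on a 12 mm upright rod. It stands outside the side rail, at rail x = -150 mm, y = +190 mm; top 151 mm above the bench with the gate up, 121 mm with it down. It moves with the gate.
- station (a point): Point midway between the two pointed steel markers at deck height (114 mm above the bench), rail y = -100 mm: the middle of the trolley's deck has to come to rest here, within about 10 mm along the rail.
- plane: Bench plane, dark iron with dark wood handles, 230 x 60 mm, about 130 mm high; bystander. Origin at the centre of its sole.
- oil: Steel oil can with a paper label, 72 mm diameter, 100 mm high; bystander. Origin at the centre of its underside.
Mind the look-alikes: they are no part of the job. Several things have the shape of the finial; the one meant has the colours described above.

How it is judged (in metres and radians):
On the way, in this order (a step that is already met when the one before it is completed fails the run):
1. the gate is pushed down and the trolley rolls free (value of joint gate above 0.024 m and value of joint trolley above 0.02 m).
2. the rolling trolley is slowed to under 0.1 m/s before the end, the finial standing (value of joint gate above 0.024 m and value of joint trolley between 0.06 and 0.4 m and velocity of joint trolley below 0.1 m/s and angle between finial's own z axis and vertical below 0.1 rad).
3. the trolley is held at rest in line with the markers for 3 s (value of joint gate above 0.024 m and value of joint trolley between 0.285 and 0.315 m and velocity of joint trolley between -0.03 and 0.03 m/s and angle between finial's own z axis and vertical below 0.1 rad and horizontal distance between finial and trolley_mid below 0.03 m and z of finial in the frame of trolley_mid between -0.005 and 0.008 m and linear speed of finial below 0.05 m/s), for 3 s.
At the end, for the whole second after the job is handed in: The gate is down (more than 24 mm), the trolley stands within 15 mm of the markers (0.285 to 0.315 m) at less than 0.03 m/s, held by the gripper on the slope, and the finial stands upright (within 0.1 rad) and still on the deck within 30 mm of its middle (all of step 3); the arm keeps its last pose, push and grip.
It fails at once if the finial topples (leans over 0.35 rad) (angle between finial's own z axis and vertical above 0.35 rad).
It fails at once if the robot touches the wet finial (contact force between any of the fingers, the arm and finial above 0.3 N).
It fails at once if the trolley runs on to the end stop (value of joint trolley above 0.4 m).
It fails at once if the plane or oil can is disturbed (distance of any of plane, oil from where it was at the start of the episode above 0.03 m).
It also fails if it takes over 32 s, if anything falls off the work surface, if the arm or the gripper's body presses on something with over 40 N, if the wrist force passes 120 N, or if a joint passes its speed limit or range.

## Working session

There is one attempt and no reset: what is moved stays moved. The work goes in short steps, Python scripts to look and compute and a tool call to move; the robot and the scene stay as the last step left them, time stands still between calls to the robot, and variables do not carry over. Pictures are saved under pics/ and viewed, at most 10 in all, crops included, and the job is handed in when it is done.

Besides the shell and the picture viewer there is one more tool, called after "Emit:" as a command line: name --argument value ..., lists and objects as JSON in quotes. play_rows: Moves the arm, as the interface text tells. Shifts and turns lie within -1 to 1; 1 stands for 3 cm of shift or 8 degrees of turn. Its arguments: {"type":"object","properties":{"rows":{"type":"array"},"hand":{"type":"number"}},"required":["rows"]}

```bash
mkdir -p pics; ls; cat > h.py <<'E'
import numpy as np, cv2
from plant import get_obs, capture, bot, spot_in, trace, pinpoint
def ray(c,at):
    f=240/np.tan(np.radians(c["fov_y"])/2); R=cv2.Rodrigues(np.array(c["rvec"],float))[0]; t=np.array(c["tvec"],float).ravel()
    d=R.T@np.array([(at[1]-c["cx"])/f,(at[0]-c["cy"])/f,1.]); return -R.T@t,d/np.linalg.norm(d)
def tri(rs):
    A=sum(np.eye(3)-np.outer(d,d) for o,d in rs); b=sum((np.eye(3)-np.outer(d,d))@o for o,d in rs)
    p=np.linalg.solve(A,b); return p,[np.linalg.norm((np.eye(3)-np.outer(d,d))@(p-o)) for o,d in rs]
def atz(r,z): return r[0]+r[1]*(z-r[0][2])/r[1][2]
E
python3 - <<'E'
from h import *
C={}
for n in("scene","top"):
    C[n]=capture(n); cv2.imwrite(f"pics/{n}0.png",C[n]["frame"][:,:,::-1])
for q in "rail runners trolley_mid buffer finial gate_knob station plane oil".split():
    R={n:pinpoint(q,n) for n in C}
    for n in C: print(q,n,[(np.round(r["at"],1).tolist(),round(r["p"],2)) for r in R[n][:4]])
    if R["scene"] and R["top"]: 
        p,e=tri([ray(C[n],R[n][0]["at"]) for n in C]); print("   ",p.round(1),np.round(e,1))
print(get_obs())
E
```

```text
pics
rail scene [([288.1, 306.4], 0.73)]
rail top [([219.6, 332.5], 0.7)]
    [608.1  29.   -2.9] [5.2 5.2]
runners scene [([262.9, 305.6], 0.59), ([218.3, 419.0], 0.17)]
runners top []
trolley_mid scene [([279.1, 401.3], 0.97)]
trolley_mid top []
buffer scene [([255.3, 352.5], 0.62), ([283.9, 306.1], 0.52)]
buffer top [([206.8, 286.4], 0.77), ([271.9, 237.3], 0.74)]
    [606.5 129.  138.5] [1.4 1.4]
finial scene [([278.7, 402.1], 0.91), ([323.4, 471.0], 0.75), ([372.7, 365.0], 0.57), ([356.2, 468.8], 0.56)]
finial top [([190.5, 185.9], 0.92), ([204.6, 242.8], 0.79), ([230.3, 189.1], 0.76), ([159.8, 261.8], 0.71)]
    [640.7 283.5 179.1] [51.1 51.1]
gate_knob scene [([215.9, 418.5], 0.62)]
gate_knob top [([271.8, 238.7], 0.83)]
    [462.7 225.8 147. ] [4. 4.]
station scene [([238.3, 260.5], 0.91)]
station top [([213.5, 376.1], 0.78)]
    [602.  -68.8 112.8] [0.4 0.4]
plane scene [([354.0, 256.8], 0.78), ([237.4, 258.1], 0.44)]
plane top [([147.3, 342.3], 0.7)]
    [796.5   1.7   1. ] [1.2 1.2]
oil scene [([254.5, 353.5], 0.35)]
oil top [([337.9, 448.3], 0.65)]
    [345.7 -93.2 -77.7] [178.8 178.8]
{'time': 1.0, 'joint_positions': array([-1.39999086e+00,  3.42032333e-01,  1.52410318e+00,  2.13393751e-05,
        1.27540543e+00, -1.46004071e-01]), 'dq': array([-0.00034589,  0.00012537,  0.00017251, -0.00038148,  0.00112556,
        0.0001228 ]), 'tau': array([-3.01852497e-04, -4.31137633e+01, -2.44479167e+01,  7.17862300e-02,
        4.85286175e-02,  5.49841005e-06]), 'tool_pos': array([ 163.58448441, -498.88072574,  240.72260093]), 'tcp_rot': array([ 3.14153852e+00, -1.26745052e-05,  3.16803324e-01]), 'contact_force': array([-0.12638522,  0.50050604, -0.44259166]), 'moment': array([-0.06306313, -0.0024863 , -0.01515415]), 'finger_force': 0.0, 'grip_width': 91.77797099833244}
```

View pics/scene0.png

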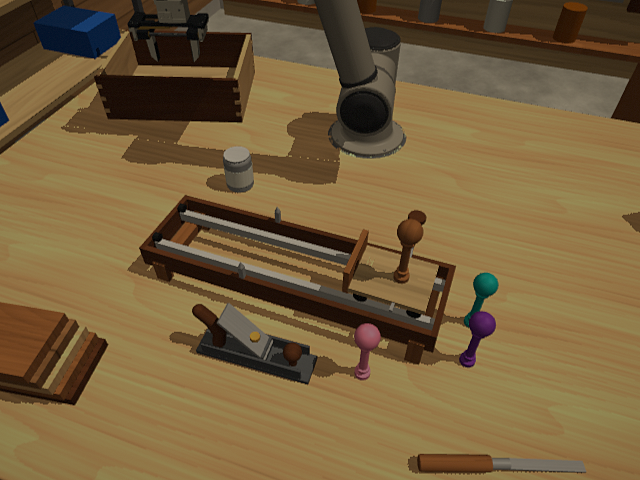

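View pics/top0.png

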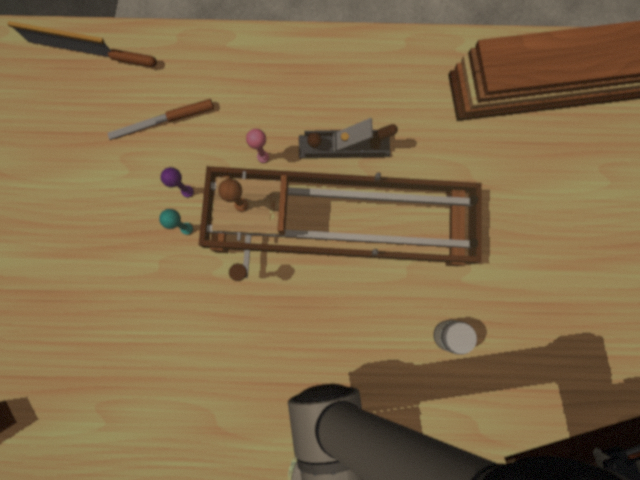

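The scene view shows the rail with the brown wooden finial on the trolley (scene 278,402). The pink, purple and teal look-alikes stand on the bench at about (350,367), (340,478) and (300,482), so the brown one on the deck is the one meant. The knob is at scene (216,418) and top (272,238), and the markers are at top (378,176) and (375,252).

```bash
python3 - <<'E'
from h import *
from scipy.optimize import least_squares
C={n:capture(n) for n in("scene","top")}
P={"buffer":(0,100,142.2),"gate_knob":(-150,190,151),"station":(0,-100,114),"trolley_mid":(0,200,120.4),"rail":(0,0,0)}
obs=[]
for q,p in P.items():
    for n in C:
        r=[x for x in pinpoint(q,n) if x["p"]>.5]
        if r: obs.append((q,n,p,r[0]["at"]))
# finial network vs markers by eye (tips)
obs+=[("mk","top",(86,-100,133),(174.5,378)),("mk","top",(-86,-100,133),(252,375)),("mk","scene",(-86,-100,133),(208,278)),("mk","scene",(86,-100,133),(263,241))]
def proj(c,X):
    f=240/np.tan(np.radians(c["fov_y"])/2); K=np.array([[f,0,c["cx"]],[0,f,c["cy"]],[0,0,1.]])
    u=cv2.projectPoints(np.array([X],float),np.array(c["rvec"],float),np.array(c["tvec"],float),K,None)[0].ravel(); return u[::-1]
def W(v,p): c,s=np.cos(v[2]),np.sin(v[2]); return np.array([v[0]+c*p[0]-s*p[1],v[1]+s*p[0]+c*p[1],p[2]])
f=lambda v:np.concatenate([proj(C[n],W(v,p))-a for q,n,p,a in obs])
r=least_squares(f,[605,30,-.03],loss="soft_l1",x_scale=[1,1,.01])
print(r.x); e=f(r.x).reshape(-1,2)
for o,x in zip(obs,e): print(o[0],o[1],x.round(1))
for q,p in P.items(): print(q,W(r.x,p).round(1))
b=C["scene"]["frame"][185:345,200:470,::-1]; cv2.imwrite("pics/c1.png",cv2.resize(b,None,fx=2.9,fy=2.9,interpolation=2))
w=capture("wrist"); print(w["hand_eye"],w["fov_y"])
E
```

```text
[ 6.08243710e+02  3.23852917e+01 -3.83614300e-02]
buffer scene [1.5 4. ]
buffer top [ 1.7 -1.1]
gate_knob top [-0.1  0.3]
station scene [-2.6  0.7]
station top [-0.3 -1.7]
trolley_mid scene [-4.  -1.3]
trolley_mid top [-3.7  1. ]
rail scene [-1.9  1. ]
rail top [-0.5 -0.2]
mk top [-2.2  0.2]
mk top [-2.2 -0.2]
mk scene [-1.9 -0.8]
mk scene [-1.5 -0.9]
buffer [612.1 132.3 142.2]
gate_knob [465.6 228.  151. ]
station [604.4 -67.5 114. ]
trolley_mid [615.9 232.2 120.4]
rail [608.2  32.4   0. ]
[[-6.78097760e-04 -9.68765067e-01 -2.47979405e-01  6.63610228e+01]
 [ 9.99999734e-01 -5.90590827e-04 -4.27268620e-04  2.22042780e-01]
 [ 2.67468552e-04 -2.47979629e-01  9.68765210e-01 -1.42881041e+02]
 [ 0.00000000e+00  0.00000000e+00  0.00000000e+00  1.00000000e+00]] 65.70646984690485
```

View pics/c1.png

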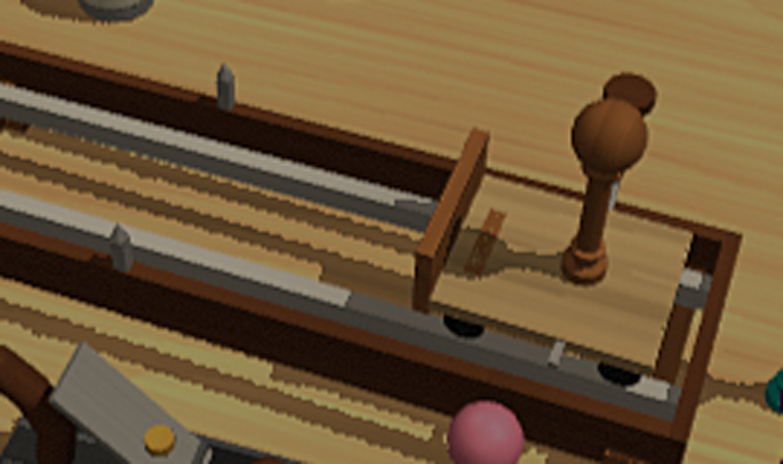

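Emit:
play_rows --rows '[[[0.85,1,0],[0,0,0.87]],[[0.85,1,0],[0,0,0.87]],[[0.85,1,0],[0,0,0.87]],[[0.85,1,0],[0,0,0.87]],[[0.85,1,0],[0,0,0.87]],[[0.85,1,0],[0,0,0.87]],[[0.85,1,0],[0,0,0.87]],[[0.85,1,0],[0,0,0.87]],[[0.85,1,0],[0,0,0.87]],[[0.85,1,0],[0,0,0.87]],[[0.1,1,0],[0,0,0]],[[0.1,1,0],[0,0,0]]]' --hand -1

```text
time: 3.15
tool_pos: [424.8, -137.8, 240.7]
tcp_rot: [3.142, -0.0, 1.532]
contact_force: [-0.0, 0.0, 0.6]
grip_width: 0.4
finger_force: 0.0
```

Emit:
play_rows --rows '[[[0.1,1,0],[0.2,0,0]],[[0.1,1,0],[0.2,0,0]],[[0.1,1,0],[0.2,0,0]],[[0.1,1,0],[0.2,0,0]],[[0.1,1,0],[0.2,0,0]],[[0.1,1,-0.1],[0.2,0,0]],[[0.1,1,-0.2],[0.2,0,0]],[[0.1,1,-0.2],[0.2,0,0]],[[0.1,1,-0.2],[0.2,0,0]],[[0.1,1,-0.2],[0.2,0,0]],[[0.1,1,-0.2],[0,0,0]],[[0.1,0.6,-0.2],[0,0,0]]]'

```text
time: 4.65
tool_pos: [460.6, 210.3, 201.6]
tcp_rot: [-3.131, -0.279, 1.531]
contact_force: [-0.4, -0.1, -0.4]
grip_width: 0.4
finger_force: 0.0
```

```bash
cat >> h.py <<'E'
from scipy.spatial.transform import Rotation as Ro
def wray(w,o,at):
    f=240/np.tan(np.radians(w["fov_y"])/2); u=np.array([at[1]-w["cx"],at[0]-w["cy"]]); r=np.linalg.norm(u); th=r/f
    d=np.r_[u/r*np.sin(th),np.cos(th)]; H=np.array(w["hand_eye"]); R=Ro.from_euler("xyz",o["tcp_rot"]).as_matrix()
    return R@H[:3,3]+o["tool_pos"],R@H[:3,:3]@d
E
python3 - <<'E'
from h import *
o=get_obs(); w=capture("wrist"); cv2.imwrite("pics/w1.png",w["frame"][:,:,::-1])
t=capture("top"); s=capture("scene")
for q,z in(("gate_knob",151),("finial",116),("trolley_mid",120.4),("buffer",142.2),("station",114)):
    R=[("w",wray(w,o,r["at"]),r["p"],r["at"]) for r in pinpoint(q,"wrist")[:2]]+[("t",ray(t,r["at"]),r["p"],r["at"]) for r in pinpoint(q,"top")[:2]]+[("s",ray(s,r["at"]),r["p"],r["at"]) for r in pinpoint(q,"scene")[:1]]
    for n,a,p,at in R: print(q,n,np.round(at,0),round(p,2),atz(a,z).round(1))
    if q=="gate_knob" and len(R)>1: print(tri([a for n,a,p,at in R]))
E
```

```text
gate_knob w [257. 320.] 0.91 [464.5 226.  151. ]
gate_knob s [214. 417.] 0.71 [462.7 225.3 151. ]
(array([464.46108478, 225.74890103, 152.57378557]), [np.float64(0.28235867002351384), np.float64(0.2823586700234759)])
finial w [ 98. 423.] 0.93 [541.9 332.9 116. ]
finial w [ 98. 498.] 0.84 [603.8 336.1 116. ]
finial t [229. 187.] 0.85 [557.3 345.4 116. ]
finial t [160. 264.] 0.69 [718.6 183.  116. ]
finial s [372. 366.] 0.94 [828.9 220.9 116. ]
trolley_mid t [206. 239.] 0.71 [609.5 233.7 120.4]
trolley_mid s [278. 402.] 0.81 [614.  233.1 120.4]
buffer t [201. 283.] 0.93 [618.9 134.5 142.2]
buffer s [256. 352.] 0.71 [611.9 130.4 142.2]
station t [213. 375.] 0.9 [602.3 -67.1 114. ]
station s [240. 258.] 0.86 [609.5 -71.4 114. ]
```

View pics/w1.png

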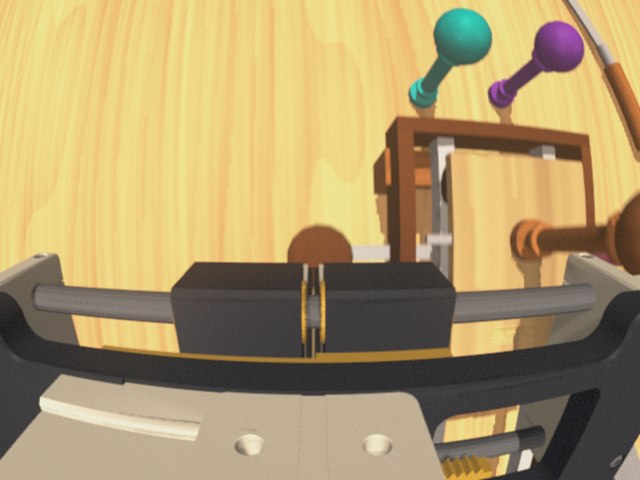

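The wrist view shows the knob at (257,320), which puts it at (464.5, 226, about 152), and the finial foot at (240,530) is well clear. Now I go down to touch the knob.

Emit:
play_rows --rows '[[[0.05,0.45,-0.2],[0,0,0]],[[0,0,-0.75],[0,0,0]],[[0,0,-0.05],[0,0,0]],[[0,0,0],[0,0,0]]]'

```text
time: 6.05
tool_pos: [462.2, 223.0, 171.9]
tcp_rot: [-3.13, -0.279, 1.53]
contact_force: [0.0, -0.5, -0.2]
grip_width: 0.6
finger_force: 0.0
```

Emit:
play_rows --rows '[[[0,0,-0.06],[0,0,0]],[[0,0,0],[0,0,0]]]'

```text
time: 6.3
tool_pos: [462.3, 222.6, 170.3]
tcp_rot: [-3.131, -0.279, 1.53]
contact_force: [0.7, 0.4, -0.8]
grip_width: 0.1
finger_force: 0.0
```

Emit:
play_rows --rows '[[[0,0,-0.06],[0,0,0]],[[0,0,0],[0,0,0]]]'

```text
time: 6.55
tool_pos: [462.0, 222.6, 168.1]
tcp_rot: [-3.13, -0.279, 1.53]
contact_force: [-0.0, -0.3, 0.8]
grip_width: 0.2
finger_force: 0.0
```

Emit:
play_rows --rows '[[[0,0,-0.06],[0,0,0]],[[0,0,0],[0,0,0]]]'

```text
time: 6.8
tool_pos: [462.2, 222.6, 166.5]
tcp_rot: [-3.131, -0.279, 1.53]
contact_force: [-1.0, 0.6, 1.4]
grip_width: 0.3
finger_force: 0.7
```

Emit:
play_rows --rows '[[[0,0,-0.06],[0,0,0]],[[0,0,0],[0,0,0]]]'

```text
time: 7.05
tool_pos: [462.2, 222.6, 164.5]
tcp_rot: [-3.131, -0.279, 1.53]
contact_force: [0.7, -0.4, 1.3]
grip_width: 0.5
finger_force: 1.0
```

Emit:
play_rows --rows '[[[0,0,-0.05],[0,0,0]]]'

```text
time: 7.18
tool_pos: [462.2, 222.6, 163.1]
tcp_rot: [-3.131, -0.279, 1.53]
contact_force: [-0.0, -0.7, 3.1]
grip_width: 0.3
finger_force: 1.4
```

Emit:
play_rows --rows '[[[0,0,-0.9],[0,0,0]],[[0,-0.65,0],[0,0,0]],[[0,-1,0.5],[0,0,0]],[[0,-1,0.5],[0,0,0]],[[0.93,-1,0.5],[0,0,0]],[[0.93,-1,0.2],[0,0,0]],[[0.93,-1,0],[0,0,0]],[[0.93,-1,0],[0,0,0]],[[0.93,-1,0],[0,0,0]],[[0,-1,0],[0,0,0]],[[0,-1,-0.6],[0,0,0]],[[0,-1,-0.7],[0,0,0]]]'

```text
time: 8.68
tool_pos: [601.5, -97.9, 147.2]
tcp_rot: [-3.13, -0.279, 1.53]
contact_force: [0.8, -0.0, -1.2]
grip_width: 0.2
finger_force: 0.0
```

```bash
python3 - <<'E'
from h import *
o=get_obs(); w=capture("wrist"); print(o["time"],o["tool_pos"].round(1),o["contact_force"].round(1))
np.savez("w2.npz",**{k:np.array(v) for k,v in list(w.items())+list(o.items())})
cv2.imwrite("pics/w2.png",w["frame"][:,:,::-1])
for r in (180,190,200,210,220,230,240,250): print(r,atz(wray(w,o,(r,320)),156).round(1))
E
```

```text
8.675 [601.5 -97.9 147.2] [ 0.8 -0.  -1.2]
180 [606.4 -49.2 156. ]
190 [606.2 -53.2 156. ]
200 [606.1 -57.2 156. ]
210 [605.9 -61.2 156. ]
220 [605.8 -65.2 156. ]
230 [605.6 -69.1 156. ]
240 [605.4 -73.1 156. ]
250 [605.3 -77.  156. ]
```

View pics/w2.png

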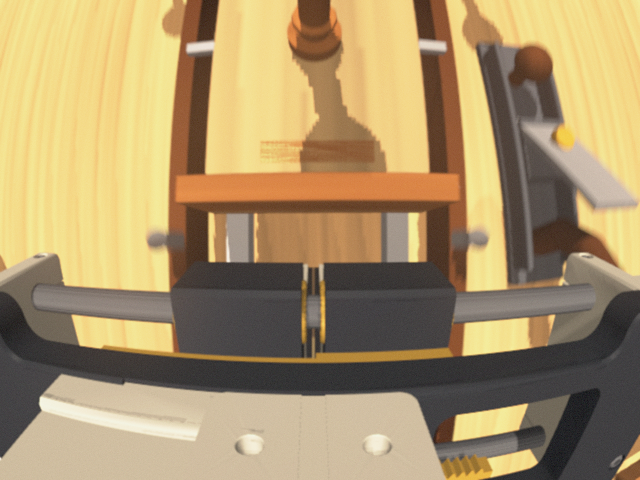

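The wrist view shows the board's front top edge at row ~200 (y ≈ -57), the pins at (47,200) and (47,432), and the finial standing. The gap is about 15 mm after the capture, so I go along slightly slower than the trolley.

Emit:
play_rows --rows '[[[0,-0.67,0],[0,0,0]]]'

```text
time: 8.85
tool_pos: [600.9, -117.0, 147.0]
tcp_rot: [-3.128, -0.28, 1.53]
contact_force: [0.2, -0.2, 0.3]
grip_width: 0.4
finger_force: 0.0
```

Emit:
play_rows --rows '[[[-0.03,-0.73,0],[0,0,0]]]'

```text
time: 8.98
tool_pos: [600.9, -140.0, 148.5]
tcp_rot: [-3.131, -0.278, 1.531]
contact_force: [0.8, 0.1, 0.1]
grip_width: 0.2
finger_force: 0.0
```

Emit:
play_rows --rows '[[[-0.03,-0.67,0],[0,0,0]]]'

```text
time: 9.1
tool_pos: [600.0, -160.5, 148.7]
tcp_rot: [-3.132, -0.278, 1.53]
contact_force: [-0.3, -0.5, 0.0]
grip_width: 0.4
finger_force: 0.0
```

Emit:
play_rows --rows '[[[0,-0.47,0],[0,0,0]],[[0,-0.3,0],[0,0,0]],[[0,-0.15,0],[0,0,0]],[[0,-0.05,0],[0,0,0]],[[0,0,0],[0,0,0]]]'

```text
time: 9.72
tool_pos: [599.8, -187.6, 148.0]
tcp_rot: [-3.13, -0.279, 1.53]
contact_force: [0.9, -0.7, -0.6]
grip_width: 0.6
finger_force: 0.0
```

```bash
python3 - <<'E'
from h import *
o=get_obs(); w=capture("wrist"); s=capture("scene"); print(o["time"],o["tool_pos"].round(1),o["contact_force"].round(1))
for n,c in(("w",w),("s",s)): cv2.imwrite(f"pics/{n}3.png",c["frame"][:,:,::-1])
cv2.imwrite("pics/m3.png",np.vstack([cv2.resize(w["frame"],(400,300)),cv2.resize(s["frame"][130:430,100:500],(400,300))])[:,:,::-1])
for r in (30,40,50,60): print(r,atz(wray(w,o,(r,200)),114).round(1),atz(wray(w,o,(r,432)),114).round(1))
for r in (150,160): print(r,atz(wray(w,o,(r,165)),133).round(1),atz(wray(w,o,(r,470)),133).round(1))
for r in (190,200,210,220,230,240): print(r,atz(wray(w,o,(r,320)),156).round(1))
E
```

```text
9.725 [ 599.8 -187.6  148. ] [ 0.9 -0.7 -0.6]
30 [537.4 -34.3 114. ] [676.6 -40.  114. ]
40 [537.9 -41.7 114. ] [675.4 -47.4 114. ]
50 [538.5 -49.  114. ] [674.3 -54.6 114. ]
60 [538.9 -56.  114. ] [673.3 -61.5 114. ]
150 [ 528.5 -115.1  133. ] [ 680.6 -121.   133. ]
160 [ 528.7 -120.3  133. ] [ 680.  -126.2  133. ]
190 [ 604.5 -142.9  156. ]
200 [ 604.4 -146.9  156. ]
210 [ 604.2 -150.9  156. ]
220 [ 604.1 -154.9  156. ]
230 [ 603.9 -158.9  156. ]
240 [ 603.8 -162.8  156. ]
```

View pics/m3.png

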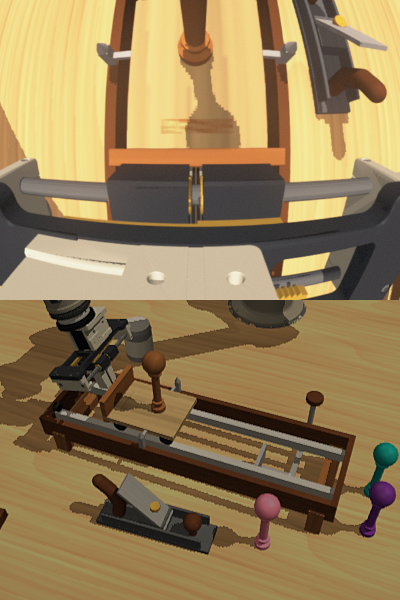

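```bash
python3 - <<'E'
import cv2,numpy as np
w=cv2.imread("pics/w3.png"); s=cv2.imread("pics/s3.png")
a=cv2.resize(w[50:130,150:490],None,fx=2.35,fy=2.35,interpolation=2); b=cv2.resize(s[185:305,200:340],None,fx=3.2,fy=3.2,interpolation=2)
c=np.zeros((a.shape[0]+b.shape[0],800,3),np.uint8); c[:a.shape[0],:a.shape[1]]=a; c[a.shape[0]:,:b.shape[1]]=b; cv2.imwrite("pics/c4.png",c); print(c.shape,a.shape)
E
```

```text
(572, 800, 3) (188, 799, 3)
```

View pics/c4.png

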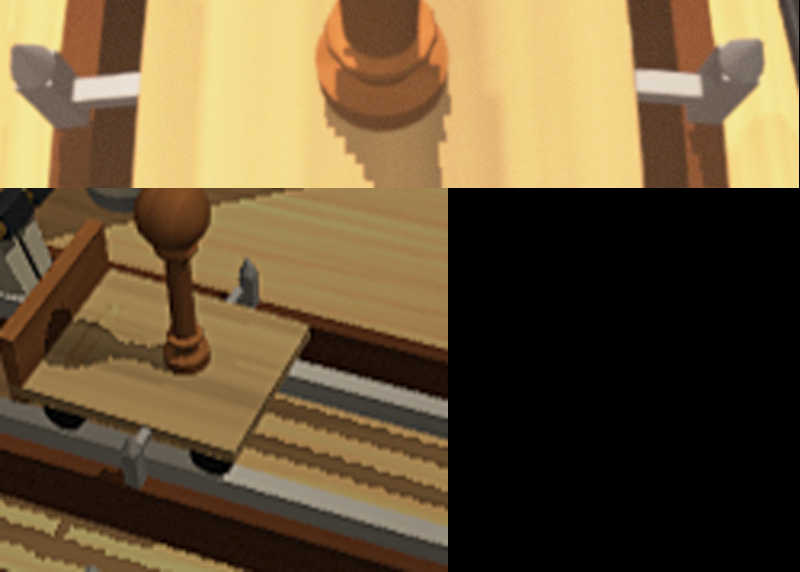

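```bash
python3 - <<'E'
from h import *
o=get_obs(); w=capture("wrist")
for n,(x,y),z in (("pinL",(105,90),112),("pinR",(669,83),112),("baseL",(72,124),90),("baseR",(715,122),90),("tipL",(15,50),132.8),("tipR",(758,44),132.8)):
    print(n,atz(wray(w,o,(50+y/2.35,150+x/2.35)),z).round(1))
print(o["time"],o["tool_pos"].round(1))
s=capture("scene")
f=w["frame"][50:130,150:490]; p=cv2.imread("pics/w3.png")[50:130,150:490,::-1]; print(np.abs(f.astype(int)-p).mean())
E
```

```text
pinL [536.  -73.3 112. ]
pinR [673.3 -77.1 112. ]
baseL [519.2 -72.   90. ]
baseR [693.4 -78.2  90. ]
tipL [520.3 -69.5 132.8]
tipR [689.1 -75.1 132.8]
9.825 [ 599.8 -187.6  148. ]
2.143186274509804
```

Pins and markers agree within about 3 mm (pins y ≈ -75, tips ≈ -72), so I hold still.

Emit:
play_rows --rows '[[[0,0,0],[0,0,0]],[[0,0,0],[0,0,0]],[[0,0,0],[0,0,0]],[[0,0,0],[0,0,0]],[[0,0,0],[0,0,0]],[[0,0,0],[0,0,0]],[[0,0,0],[0,0,0]],[[0,0,0],[0,0,0]],[[0,0,0],[0,0,0]],[[0,0,0],[0,0,0]],[[0,0,0],[0,0,0]],[[0,0,0],[0,0,0]]]'

```text
time: 11.42
tool_pos: [599.8, -188.1, 148.0]
tcp_rot: [-3.13, -0.279, 1.53]
contact_force: [-0.7, -1.2, -0.1]
grip_width: 0.7
finger_force: 0.1
```

Emit:
play_rows --rows '[[[0,0,0],[0,0,0]],[[0,0,0],[0,0,0]],[[0,0,0],[0,0,0]],[[0,0,0],[0,0,0]],[[0,0,0],[0,0,0]],[[0,0,0],[0,0,0]],[[0,0,0],[0,0,0]],[[0,0,0],[0,0,0]],[[0,0,0],[0,0,0]],[[0,0,0],[0,0,0]],[[0,0,0],[0,0,0]],[[0,0,0],[0,0,0]]]'

```text
time: 12.92
tool_pos: [599.8, -188.1, 148.1]
tcp_rot: [-3.13, -0.279, 1.53]
contact_force: [-0.1, 0.1, 0.3]
grip_width: 0.6
finger_force: 0.1
```

Emit:
play_rows --rows '[[[0,0,0],[0,0,0]],[[0,0,0],[0,0,0]],[[0,0,0],[0,0,0]],[[0,0,0],[0,0,0]],[[0,0,0],[0,0,0]],[[0,0,0],[0,0,0]],[[0,0,0],[0,0,0]],[[0,0,0],[0,0,0]],[[0,0,0],[0,0,0]],[[0,0,0],[0,0,0]],[[0,0,0],[0,0,0]],[[0,0,0],[0,0,0]]]'

```text
time: 14.42
tool_pos: [599.8, -188.1, 148.1]
tcp_rot: [-3.13, -0.279, 1.53]
contact_force: [0.7, -1.2, 0.5]
grip_width: 0.3
finger_force: 0.1
```

```bash
python3 - <<'E'
from h import *
o=get_obs(); w=capture("wrist"); s=capture("scene"); t=capture("top"); print(o["time"],o["tool_pos"].round(1))
p=cv2.imread("pics/w3.png")[:,:,::-1]; print(np.abs(w["frame"].astype(int)-p)[:260].mean())
cv2.imwrite("pics/w5.png",w["frame"][:,:,::-1])
R=[(n,ray(c,pinpoint("gate_knob",n)[0]["at"])) for n,c in(("scene",s),("top",t)) if pinpoint("gate_knob",n)]
for n,r in R: print(n,"knob",atz(r,121).round(1))
if len(R)==2: print(tri([r for _,r in R]))
E
```

```text
14.425 [ 599.8 -188.1  148.1]
2.2460296474358974
scene knob [460.4 223.8 121. ]
top knob [458.6 225.1 121. ]
(array([458.82258772, 224.5241275 , 119.82584047]), [np.float64(0.8140620241792641), np.float64(0.8140620241793851)])
```

```bash
python3 -c "
from plant import bot; print(bot.close_job())"
```

```text
the job is handed in; nothing more can be done
None
```

The job is handed in; `close_job` returned no verdict. By my camera measurements, the gate knob is fully down, and the trolley was caught gently and stands about 3 mm past the markers. The finial was upright and untouched when last viewed, the trolley was held still for over 4 s, and the gripper is still holding it.

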